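# Unclamp the resin-ball tray and hold it over the curing lamp

## Task

Fit the slotted key over the screw head of the tray clamp, turn it a quarter turn anticlockwise (seen from above) to its stop so that the clamp is off the tray, and stand the key upright on the bench again. Then lift the tray by its fin and carry it, kept level so that the loose resin ball stays in its pocket, and finish while still holding it level and still with the pocket centred over the round curing lamp, the tray's underside about 8 cm above its face. Touch the clamp only with the key, do not knock the lamp, and leave the other paint things where they are.

Things in the scene. Friction and masses are not known exactly. Their poses are not given: they have to be found in the camera images.
- key: Slotted key standing on the bench; origin at the centre of its underside, z up along it. Steel foot 30 x 30 mm, 20 mm high, cut from below by a slot 10 mm wide, 14 mm deep, right through along key x; above it a black grip 24 x 24 mm (faces along key x, y) up to 84 mm. 100 g. The slot fits over the clamp's bar, bar along key x (either way), 2 mm play a side: it turns up to 0.15 rad before driving the bar.
- clamp (a joint): Turn of the clamp about its upright screw axis, rad: 0 = tab straight over the tray's end, grows anticlockwise seen from above, stop at 1.57 (tab clear of the tray from about 1.3). It starts between 0 and 0.25, turns against a friction of about 0.08 N m and stays where left.
- clamp_screw (a point): On the clamp's screw axis, at the foot of the screw bar = top of the 32 mm round steel hub, 26 mm above the bench. It turns with the clamp: its x axis lies along the bar and points along the tab, z up. The bar is 26 mm long (x), 6 mm wide (y) and stands 10 mm up from this point, its top rounded; the key's foot rests on the hub when seated. The tab, 12 mm wide, reaches 34 mm from the axis; its top is 1.5 mm below this point, its underside 2.5 mm above the tray's end.
- dock: Fixed aluminium dock plate for the tray, 10 mm thick; origin on the bench under the middle of the docked tray, x along the tray towards its ball end, z up. Plate from x = -109 to +71 mm, 86 mm wide; lips 5 mm high, 5 mm thick stand round the tray's sides and ball end with about 2 mm play; the clamp's axis is at x = -80 mm, y = 0, on a 34 mm post.
- tray: Loose grey tray, 120 x 70 mm, 6 mm thick, 150 g give or take a third; origin at the centre of its underside, x along its length towards the ball end, z up. Sides have 6 mm rims. It lies on the dock plate, underside 10 mm above the bench, its -x end under the clamp tab. Aluminium grip fin: upright plate at x = -25 mm, 10 mm thick (x), 44 mm wide (y), top 70 mm above the underside.
- tray_fin (a point): Point in the middle of the fin, 58 mm above the tray's underside (12 mm below the fin's top), a good place to grip across the 10 mm thickness (along tray x); axes as the tray's.
- tray_pocket (a point): On the axis of the ball pocket, at x = +40 mm on the tray, 65 mm from the fin, 16 mm above the tray's underside (where the centre of a centred ball is). The pocket is a raised ring 30 mm inside, 38 mm outside, 4 mm high, on the tray's top face, so the ball can roll about 7 mm off centre.
- ball_center (a point): Centre of the loose white resin ball, 20 mm in diameter, 20 g, lying in the pocket.
- lamp: Fixed curing lamp: a round black puck 90 mm across, 30 mm high, with a white face on top that shines upward; origin at the centre of its underside. Dock and lamp may be on either side.
- lamp_top (a point): Centre of the lamp's white top face, 30 mm above the bench.
- paint_bottle: Bystander, loose: small dropper bottle of paint, 25 mm across, 78 mm tall; origin at the centre of its underside. Leave it.
- holder: Bystander, loose: black waisted painting handle, 52 mm across, 78 mm tall; origin at the centre of its underside. Leave it.
- varnish: Bystander, loose: varnish jar, 52 mm across, 60 mm tall; origin at the centre of its underside. Leave it.
- pot: Bystander, loose: small white open pot, 56 mm across, 50 mm tall; origin at the centre of its underside. Leave it.
Things that resemble listed ones, but are neither listed nor needed, are in the scene too. What is shaped like the key but red is not meant.

How it is judged (in metres and radians):
On the way, in this order (a step that is already met when the one before it is completed fails the run):
1. the key sits over the screw bar while the clamp is still shut (horizontal distance between key and clamp_screw below 0.006 m and z of key in the frame of clamp_screw below 0.005 m and angle between key's own z axis and vertical below 0.15 rad and value of joint clamp below 0.9 rad), for 0.1 s.
2. the clamp has been turned aside with the key on the screw (horizontal distance between key and clamp_screw below 0.008 m and z of key in the frame of clamp_screw below 0.009 m and value of joint clamp above 1.35 rad), for 0.1 s.
3. the key stands upright on the bench, let go (height (world z) of key between -0.004 and 0.004 m and angle between key's own z axis and vertical below 0.1 rad and contact force between the fingers and key below 0.1 N), for 0.2 s.
4. the tray is lifted off the dock with the ball in its pocket (height (world z) of tray above 0.04 m and contact force between the fingers and tray above 0.5 N and distance between ball_center and tray_pocket below 0.012 m), for 0.2 s.
At the end, for the whole second after the job is handed in: The gripper still holds the tray, still and within 0.12 rad (7 degrees) of level, its underside 50 to 120 mm above the lamp's face and its pocket within 25 mm of the lamp's axis, with the ball in the pocket; the clamp is turned beyond 1.25 rad and the key stands upright on the bench, let go (all of step 3 and contact force between the fingers and tray above 0.5 N and horizontal distance between tray_pocket and lamp_top below 0.025 m and z of tray in the frame of lamp_top between 0.05 and 0.12 m and angle between tray's own z axis and vertical below 0.12 rad and distance between ball_center and tray_pocket below 0.012 m and linear speed of tray below 0.03 m/s and angular speed of tray below 0.3 rad/s and value of joint clamp above 1.25 rad); the arm keeps its last pose, push and grip.
It fails at once if the robot turns or touches the clamp itself instead of with the key (contact force between any of the fingers, the arm and clamp above 0.5 N).
It fails at once if the ball leaves its pocket (distance between ball_center and tray_pocket above 0.016 m).
It fails at once if the tray is tipped by more than 20 degrees (angle between tray's own z axis and vertical above 0.35 rad).
It fails at once if a bystander is moved by more than 2 cm (distance of any of paint_bottle, holder, varnish, pot from where it was at the start of the episode above 0.02 m).
It fails at once if the lamp is knocked (contact force between any of the arm, the fingers, tray and lamp above 2 N).
It also fails if it takes over 67 s, if anything falls off the work surface, if the arm or the gripper's body presses on something with over 40 N, if the wrist force passes 120 N, or if a joint passes its speed limit or range.

## Robot

A 6-joint arm with a two-finger parallel gripper is mounted at the origin on the work surface. World frame = base frame: x ahead of the robot, y to its left, z up, the work surface at z = 0. Lengths are in m, angles in degrees, forces in N, time in s.
With the tool pointing down it reaches from about 0.3 to 0.75 m from the base axis. Payload 8.5 kg.
Tool frame: the origin (TCP) lies where the fingers leave the gripper's body, on its centre line; the fingertips stand 73 mm ahead of it and the grasp point (between the pads) lies 54 mm ahead of it; z points along the fingers, y is the line along which they close (so a half turn about z gives the same grasp; the last joint's range is limited). The gripper opens to 85 mm and grips with 20 to 120 N. Pads are 22 mm wide; open, the fingers measure 114 mm over their backs; the gripper's body (76 mm by 85 mm) begins 54 mm behind the grasp point. The pads swing forward as they close: fully open they stand 13 mm farther back than shut.
Start: joints at [-85.961, 21.807, 74.336, -0, 83.858, -12.336], TCP at [0.155, -0.528, 0.304] pointing down, gripper open.
Joint ranges: [-178.18, 178.18], [-50.72, 133.34], [12.68, 142.11], [-81.47, 261.47], [9.98, 163.14], [-165.26, 165.26]. Speed limits (degrees/s): [136.94, 136.94, 180, 180, 180, 180].

## Interface

Orientations are given as [roll, pitch, yaw] about the fixed x, y, z axes, in that order (R = Rz(yaw) Ry(pitch) Rx(roll)).
In Python, from bench import telemetry, optics, env, spotter gives the robot as it stands.
- The arm moves only by the tool apply_moves, never from a script. Its arguments are lists of equal length, an entry for each row: "linear": the shift along the world's x, y, z in units of 6 cm (1.0 is 6 cm), a list of three; "yaw": the turn about the world's z in units of 30 degrees (1.0 is 30 degrees); "grip": the opening, from -1 (shut) to 1 (fully open). In form: {"linear": [[tx, ty, tz], ...], "yaw": [yaw, ...], "grip": [grip, ...]}. A call has 1 to 10 rows; each row shifts and turns the commanded pose from where the row before left it; what a row does not reach is not made up. A row lasts 1/8 s, in which the tool goes at most 62.5 mm and 10.7 degrees, less where a joint would pass 70% of its speed; a pose out of reach is approached as far as the arm can. A call with a number of a shift or a turn outside -1 to 1 is refused whole. A call with a gripper value outside its range is refused whole. The fingers move at their own pace and stop on an object; the grip force is fixed at half the most. Time passes only in rows, so rows that do not move let the fingers close. It gives the time, the measured TCP pose, the force, the opening and the grip force at its end, in the units of the state.
- telemetry.read_state(): the state, without advancing time (a new reading comes with each control period).
- optics.camera(name): name is "scene" or "top" or "wrist"; returns a dict with "image" (480x640x3 uint8, red, green, blue), "range_z" (480x640 float32, m along the optical axis (not along the pixel's ray), 0 where there is no reading), "fx", "fy", "cx", "cy" (pixels), "k1" (the pictures are not rectified: a ray, as slopes to the right and down, at radius r is drawn at 1 + k1 r^2 times it, then the intrinsics apply), "R" (3x3) and "t" (3): a world point X has camera coordinates R X + t. Camera axes: x right, y down, z forward; pixel columns grow to the right and rows downward; lengths in m; the calibration is good to about 2 mm. A picture is of the moment at which its call begins.
- env.hand_in(): hands the job in; it is judged then, once.
Trained networks look in a picture, given as the dict that the camera call returned (one of the last four; its "shot" number tells which), for a name from the list of things; names that differ only in an ending like _2 or _b are one class to them, and where a whole thing is asked for, a point or a joint stands for the part that bears it (a point fixed in the world has none). Each returns a list of dicts, best first, with "score" (0 to 1); they miss things now and then, are a little off and sometimes report something else, mostly with a low value. They report only what shows in the picture. A call takes as long as a camera call. They do not tell look-alikes from the thing itself.
- spotter.spot_in(picture, thing): "xy" ([column, row] in pixels, amid what is visible of it).
- spotter.trace(picture, thing): "pixels" (480x640 bool, what is visible of it) and "xy" ([column, row] in pixels, amid what is visible of it).
The state is a dict: "time_s": time; "q": joint angles; "dq": joint speeds; "joint_efforts": joint torques, N m; "eef_pos": TCP position; "eef_rot": TCP orientation; "force": force on the tool from outside, world axes, zero at the start; "torque": the same for the moment, N m; "opening": opening from 0.0 (shut) to 1.0 (fully open); "grip_force": force on a finger pad.
Only numpy, scipy, OpenCV 4.12 (cv2) and the standard library are available. Lean on these libraries where they do the work, as an engineer would, in place of code of your own. Each camera call takes 0.05 s, during which the arm holds its last target. There are 200 camera calls.

## Working session

There is one attempt and no reset: what is moved stays moved. The work goes in short steps, Python scripts to look and compute and a tool call to move; the robot and the scene stay as the last step left them, time stands still between calls to the robot, and variables do not carry over. Pictures are saved under pics/ and viewed, at most 11 in all, crops included, and the job is handed in when it is done.

Besides the shell and the picture viewer there is one more tool, called after "Call:" as name(argument=value, ...) on one line, values as JSON. apply_moves: Moves the arm, as the interface text tells. Shifts and turns lie within -1 to 1; 1 stands for 6 cm of shift or 30 degrees of turn. Its arguments: {"type":"object","properties":{"linear":{"type":"array","items":{"type":"array","items":{"type":"number"}}},"yaw":{"type":"array","items":{"type":"number"}},"grip":{"type":"array","items":{"type":"number"}}},"required":["linear","yaw","grip"]}

```bash
mkdir -p pics
cat > h.py <<'E'
import numpy as np, cv2
from bench import telemetry, optics, env, spotter
def rays(p,uv):
    uv=np.atleast_2d(np.asarray(uv,float)); K=np.array([[p['fx'],0,p['cx']],[0,p['fy'],p['cy']],[0,0,1]])
    return cv2.undistortPoints(uv.reshape(-1,1,2),K,np.array([p['k1'],0,0,0,0.])).reshape(-1,2)
def at_z(p,uv,z):
    s=rays(p,uv); d=np.c_[s,np.ones(len(s))]@np.array(p['R']); c=-np.array(p['R']).T@np.array(p['t'])
    return c+d*((z-c[2])/d[:,2])[:,None]
def cloud(p,mask):
    r,c=np.nonzero(mask&(p['range_z']>0)); z=p['range_z'][r,c]
    s=rays(p,np.c_[c,r]); X=np.c_[s*z[:,None],z]
    return (X-np.array(p['t']))@np.array(p['R'])
def save(p,n): cv2.imwrite('pics/'+n,p['image'][:,:,::-1])
def pix(p,X):
    X=np.atleast_2d(X)@np.array(p['R']).T+np.array(p['t']); s=X[:,:2]/X[:,2:]
    s=s*(1+p['k1']*(s**2).sum(1))[:,None]
    return s*[p['fx'],p['fy']]+[p['cx'],p['cy']]
E
python3 - <<'E'
from h import *
print(telemetry.read_state())
for n in ['scene','top']:
    p=optics.camera(n); save(p,n+'0.png')
    for th in ['key','clamp','dock','tray','tray_fin','lamp','ball_center','paint_bottle','holder','varnish','pot']:
        for d in spotter.trace(p,th)[:3]:
            X=cloud(p,d['pixels'])
            if len(X)==0: continue
            z=np.percentile(X[:,2],95); T=X[X[:,2]>z-.008]
            print(n,th,round(d['score'],2),np.round(d['xy']),len(X),'ztop',z.round(3),'topmean',T.mean(0).round(3),'med',np.median(X,0).round(3))
E
```

```text
{'time_s': 0.0, 'q': array([-8.59615053e+01,  2.18400641e+01,  7.43850990e+01, -7.88321992e-04,
        8.38592359e+01, -1.23362922e+01]), 'dq': array([-0.0116761 ,  0.06253939, -0.01487541, -0.03909019,  0.06660456,
       -0.00417921]), 'joint_efforts': array([-1.82819153e-03, -4.48465025e+01, -2.31281608e+01, -2.39991432e-04,
        4.77027294e-03,  2.68438178e-06]), 'eef_pos': array([ 0.15503193, -0.52749194,  0.30331836]), 'eef_rot': array([-1.79917382e+02, -1.72661947e-02,  1.63748593e+01]), 'force': array([ 0.23575399, -0.85537957, -0.02883872]), 'torque': array([-0.0097654 , -0.02657735, -0.02501862]), 'grip_force': 0.0, 'opening': 1.0001025442473241}
scene key 0.87 [337. 244.] 505 ztop 0.085 topmean [0.586 0.017 0.083] med [0.592 0.013 0.044]
scene key 0.78 [296. 194.] 432 ztop 0.085 topmean [0.378 0.04  0.083] med [0.383 0.037 0.044]
scene key 0.72 [279. 215.] 406 ztop 0.085 topmean [ 0.428 -0.027  0.083] med [ 0.431 -0.03   0.044]
scene clamp 0.55 [350. 211.] 118 ztop 0.037 topmean [0.479 0.136 0.034] med [0.485 0.136 0.027]
scene clamp 0.29 [454. 177.] 470 ztop 0.062 top
[... 2117 characters left out ...]
 ball_center 0.39 [256. 228.] 72 ztop 0.037 topmean [0.595 0.16  0.033] med [0.596 0.159 0.032]
top paint_bottle 0.69 [364. 161.] 153 ztop 0.077 topmean [ 0.75  -0.073  0.075] med [ 0.745 -0.072  0.049]
top paint_bottle 0.46 [336. 272.] 179 ztop 0.086 topmean [ 0.499 -0.014  0.083] med [ 0.498 -0.013  0.082]
top paint_bottle 0.18 [405. 267.] 1454 ztop 0.033 topmean [ 0.515 -0.169  0.029] med [ 0.515 -0.168  0.029]
top holder 0.88 [287. 161.] 478 ztop 0.08 topmean [0.737 0.09  0.077] med [0.731 0.086 0.074]
top varnish 0.63 [132. 253.] 550 ztop 0.062 topmean [0.538 0.436 0.059] med [0.538 0.428 0.057]
top pot 0.29 [260. 245.] 1759 ztop 0.076 topmean [0.532 0.148 0.078] med [0.554 0.152 0.016]
```

View pics/scene0.png

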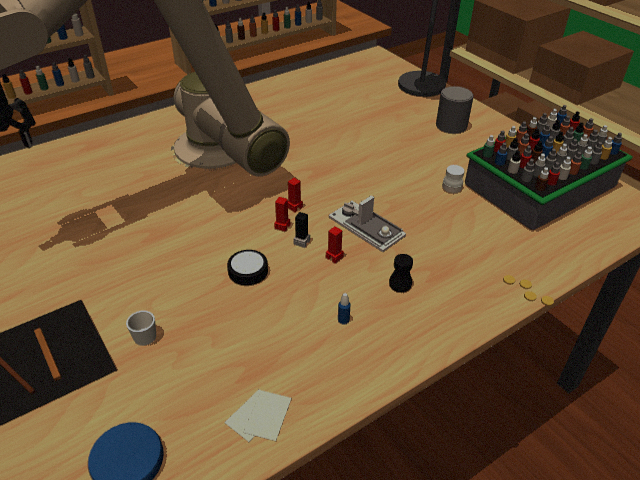

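View pics/top0.png

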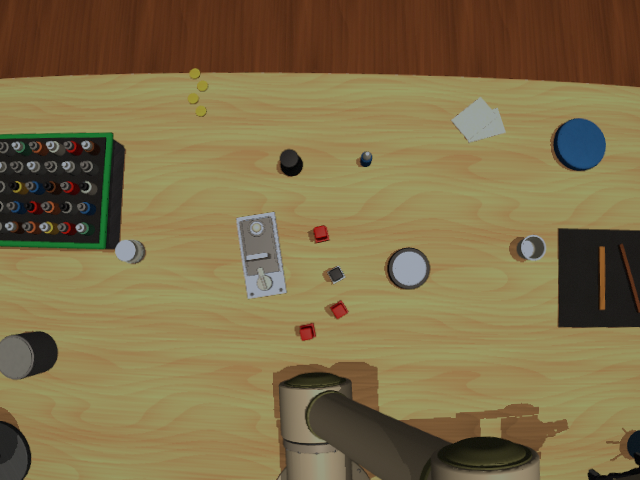

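The black key is at top-image (336,272) and the red look-alikes at (320,234), (339,310) and (307,331). The dock is at (261,255) with the clamp at its near end, and the lamp is at (409,268). Next I move above the key and clamp for a close look.

Call:
apply_moves(linear=[[0.53, 0.88, 0], [0.53, 0.88, 0], [0.53, 0.88, 0], [0.53, 0.88, 0], [0.53, 0.88, 0], [0.53, 0.88, 0], [0.53, 0.88, 0], [0.53, 0.88, 0], [0.53, 0.88, 0], [0.53, 0.88, 0]], yaw=[0, 0, 0, 0, 0, 0, 0, 0, 0, 0], grip=[1, 1, 1, 1, 1, 1, 1, 1, 1, 1])

```text
time_s: 2.45
eef_pos: [0.4739, 0.0023, 0.3042]
eef_rot: [180.0, -0.0, 16.4]
force: [1.0, -0.8, 0.1]
opening: 1.002
grip_force: 0.0
```

Run:
```python
from h import *
s=telemetry.read_state(); print(s['eef_pos'],s['eef_rot'])
p=optics.camera('wrist'); save(p,'w1.png'); print(-np.array(p['R']).T@p['t'], p['R'])
for th in ['key','clamp','tray','lamp','dock']:
    for d in spotter.trace(p,th)[:4]:
        X=cloud(p,d['pixels'])
        if len(X)==0: continue
        z=np.percentile(X[:,2],95); T=X[X[:,2]>z-.006]
        r=cv2.minAreaRect((T[:,:2]*1000).astype(np.float32))
        print(th,round(d['score'],2),np.round(d['xy']),len(X),z.round(3),T.mean(0).round(4),np.round(r[0],1),np.round(r[1],1),r[2])
```

```text
[0.47386148 0.00233923 0.30418184] [ 1.79969136e+02 -3.79774114e-02  1.63844581e+01]
[0.54936801 0.0250446  0.37406771] [[ 0.28183387 -0.95946267 -0.0010233 ]
 [-0.91256275 -0.26838649  0.3085416 ]
 [-0.29630879 -0.08602364 -0.9512103 ]]
key 0.91 [332.  83.] 1587 0.085 [0.5821 0.0194 0.0834] [582.3  19.3] [24.  23.9] 13.906511306762695
key 0.88 [250. 286.] 1747 0.085 [0.3759 0.0425 0.0835] [374.9  42.5] [23.7 23.1] 12.47069263458252
key 0.83 [346. 189.] 1325 0.085 [ 0.4977 -0.0144  0.0835] [497.4 -14.8] [23.3 23.9] 31.384790420532227
key 0.64 [327. 267.] 1495 0.085 [ 0.4238 -0.0223  0.0834] [422.6 -23.1] [23.5 23.4] 33.77509689331055
clamp 0.64 [178. 160.] 1207 0.036 [0.476  0.1383 0.0348] [475.5 138.8] [25.8  6.4] 19.348909378051758
clamp 0.47 [184.  69.] 10916 0.08 [0.5296 0.1474 0.0799] [529.4 148.4] [10.3 43.9] 9.4906005859375
tray 0.59 [182.  73.] 10771 0.08 [0.5295 0.1475 0.0799] [529.3 148.3] [10.3 43.9] 9.639994621276855
tray 0.38 [347. 190.] 1369 0.085 [ 0.4977 -0.0145  0.0834] [497.1 -14.9] [23.9 23.8] 30.667104721069336
lamp 0.72 [491. 211.] 7214 0.031 [ 0.5148 -0.1679  0.0297] [ 513.2 -169.3] [89.3 88.5] 63.74855422973633
lamp 0.65 [178.  22.] 539 0.036 [0.5932 0.1576 0.0333] [593.5 158.1] [17.7 17.4] 1.3720588684082031
lamp 0.53 [178. 154.] 1184 0.036 [0.476  0.1383 0.0348] [475.5 138.8] [25.8  6.4] 19.348909378051758
dock 0.66 [195. 148.] 6930 0.027 [0.4825 0.1404 0.0272] [525.4 171. ] [149.7  32.9] 31.799421310424805
```

View pics/w1.png

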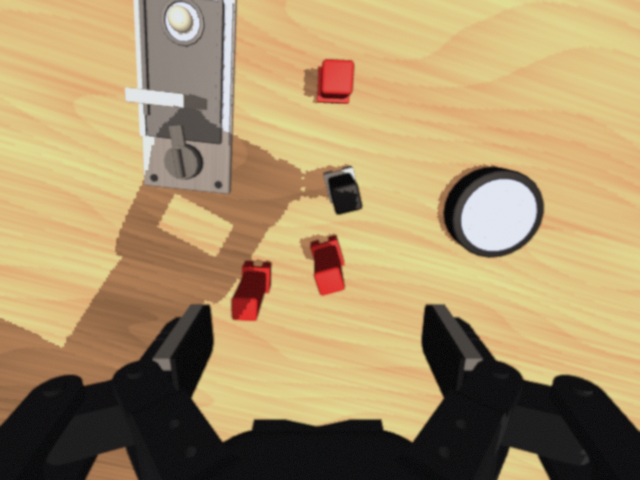

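Run:
```python
import cv2,numpy as np
a=cv2.imread('pics/w1.png')[155:225,315:375]; b=cv2.imread('pics/scene0.png')[200:260,270:330]
f=lambda i:cv2.resize(np.clip(i.astype(float)*1.8,0,255).astype('uint8'),(390,455),interpolation=cv2.INTER_CUBIC)
cv2.imwrite('pics/c1.png',np.hstack([f(a),f(b)]))
```

```text
(no output)
```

View pics/c1.png

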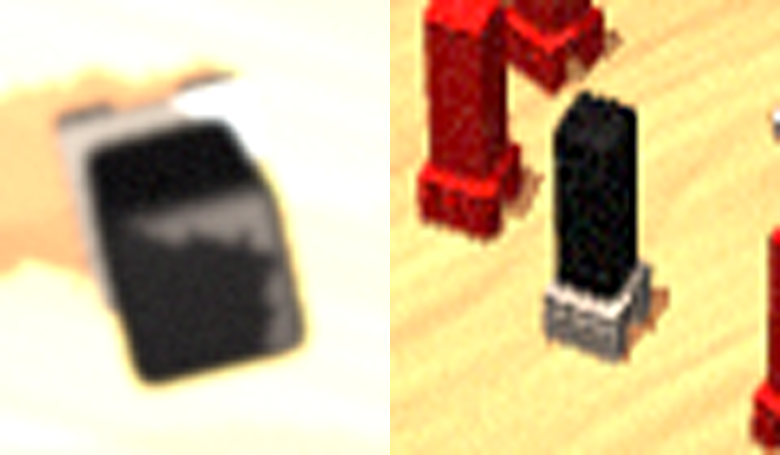

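The key's slot runs along yaw 31° (two leg edges with a gap on the far face, crop about (85,115) and (205,80)). The clamp bar is at yaw 19.4°, so the clamp stands at 0.17 rad. Now I grasp the key.

Call:
apply_moves(linear=[[0.2, -0.14, 0], [0.195, -0.14, 0], [0, 0, -0.9], [0, 0, -0.9], [0, 0, -0.7], [0, 0, -0.54], [0, 0, 0]], yaw=[0.25, 0.24, 0, 0, 0, 0, 0], grip=[1, 1, 1, 1, 1, 1, 1])

```text
time_s: 3.62
eef_pos: [0.4958, -0.0177, 0.1203]
eef_rot: [-179.8, 0.2, 30.9]
force: [-0.2, 0.1, 0.5]
opening: 1.0
grip_force: 0.0
```

Run:
```python
from h import *
s=telemetry.read_state(); print(s['time_s'],s['eef_pos'],s['eef_rot'],s['force'])
p=optics.camera('wrist'); save(p,'w2.png')
X=cloud(p,np.ones((480,640),bool))
T=X[(abs(X[:,0]-.4975)<.03)&(abs(X[:,1]+.0147)<.03)&(abs(X[:,2]-.0835)<.004)]
if len(T): print(len(T),cv2.minAreaRect((T[:,:2]*1000).astype(np.float32)))
```

```text
3.625 [ 0.49575581 -0.01770554  0.12029994] [-1.79828210e+02  1.67696015e-01  3.09278432e+01] [-0.21172233  0.08783517  0.48763176]
4127 ((497.58099365234375, -14.70449447631836), (24.405641555786133, 24.08346176147461), 31.55462646484375)
```

View pics/w2.png

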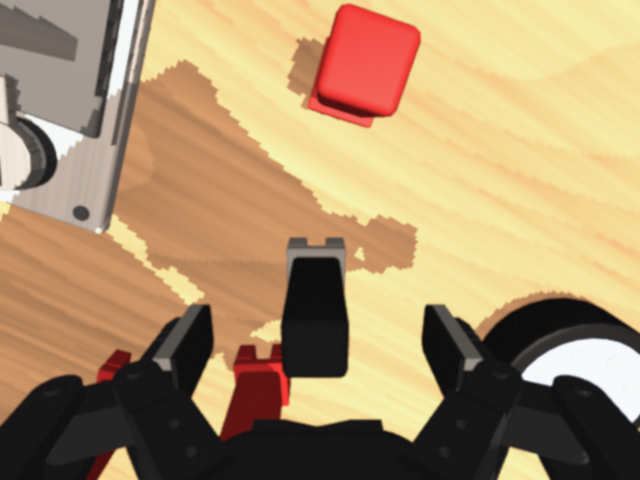

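Close up, the slot shows in the foot's far face at (316,243), so key x is at about 31°. The key stands between the fingers. I correct 2–3 mm and close.

Call:
apply_moves(linear=[[0.03, 0.05, 0.03], [0, 0, 0], [0, 0, 0], [0, 0, 0], [0, 0, 0], [0, 0, 0]], yaw=[0.02, 0, 0, 0, 0, 0], grip=[1, -1, -1, -1, -1, -1])

```text
time_s: 4.42
eef_pos: [0.4986, -0.0134, 0.1235]
eef_rot: [180.0, -0.0, 31.7]
force: [-0.7, 0.0, 5.5]
opening: 0.269
grip_force: 58.8
```

Call:
apply_moves(linear=[[0, 0, 0.6], [0, 0, 0.6], [-0.12, 0.85, 0], [-0.12, 0.85, 0], [-0.12, 0.85, 0], [0, 0, 0], [0, 0, 0]], yaw=[0, 0, -0.2, -0.2, 0, 0, 0], grip=[-1, -1, -1, -1, -1, -1, -1])

```text
time_s: 5.3
eef_pos: [0.477, 0.1393, 0.1951]
eef_rot: [180.0, 0.0, 19.7]
force: [0.3, -0.3, -0.5]
opening: 0.271
grip_force: 59.4
```

Run:
```python
from h import *
s=telemetry.read_state(); print(s['time_s'],s['eef_pos'],s['eef_rot'],s['force'],s['grip_force'])
p=optics.camera('wrist'); save(p,'w3.png')
X=cloud(p,np.ones((480,640),bool)); e=s['eef_pos']; dz=e[2]-.1235
def box(z,h,x0,r):
    T=X[(abs(X[:,0]-x0[0])<r)&(abs(X[:,1]-x0[1])<r)&(abs(X[:,2]-z)<h)]
    if len(T)>5: print(z,len(T),T.mean(0).round(4),cv2.minAreaRect((T[:,:2]*1000).astype(np.float32)))
box(.0835+dz,.003,e,.016); box(.0205+dz,.003,e,.025)
box(.0345,.003,(.4755,.139),.02); box(.08,.002,(.5294,.1484),.03)
q=optics.camera('scene')
X=cloud(q,np.ones((480,640),bool)); box(.0835+dz,.003,e,.016)
```

```text
5.3 [0.47696117 0.13933408 0.19508202] [1.79991855e+02 2.48110097e-02 1.97002585e+01] [ 0.2741844  -0.29692398 -0.52551469] 59.36790883541107
0.15508201766104163 4068 [0.4771 0.1394 0.1551] ((476.7177734375, 136.02200317382812), (26.05646514892578, 32.35023880004883), 19.779510498046875)
0.09208201766104164 765 [0.4851 0.1423 0.0913] ((479.9590759277344, 140.66607666015625), (20.065093994140625, 30.311294555664062), 20.450693130493164)
0.0345 241 [0.4801 0.14   0.035 ] ((479.6999816894531, 139.8433074951172), (18.667943954467773, 5.451643943786621), 19.6192626953125)
0.08 1684 [0.5299 0.1487 0.0797] ((529.7872314453125, 148.48065185546875), (10.139673233032227, 43.8543701171875), 10.094603538513184)
0.15508201766104163 29 [0.4829 0.1426 0.1546] ((483.6246032714844, 139.3419647216797), (9.542936325073242, 34.38408279418945), 26.491018295288086)
```

View pics/w3.png

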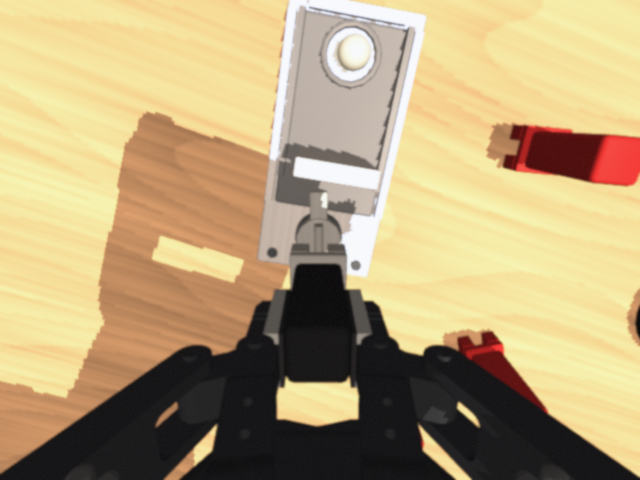

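The slot and bar line up in the picture: slot at about (318,250), bar at (319,238). The lateral offset is about 0.6 mm. Lowering.

Call:
apply_moves(linear=[[0.015, -0.005, -0.3], [0, 0, -0.2], [0, 0, -0.13], [0, 0, -0.13], [0, 0, 0], [0, 0, 0]], yaw=[0, 0, 0, 0, 0, 0], grip=[-1, -1, -1, -1, -1, -1])

```text
time_s: 6.15
eef_pos: [0.4779, 0.1392, 0.1497]
eef_rot: [180.0, -0.0, 19.7]
force: [0.6, 0.3, -1.0]
opening: 0.271
grip_force: 59.3
```

Call:
apply_moves(linear=[[-0.004, 0.002, 0], [-0.004, 0.002, 0], [-0.004, 0.002, 0], [-0.004, 0.002, 0], [-0.004, 0.002, 0], [-0.004, 0.002, 0], [-0.004, 0.002, 0], [-0.004, 0.002, 0], [0, 0, 0], [0, 0, 0]], yaw=[0.33, 0.33, 0.33, 0.33, 0.33, 0.33, 0.33, 0.33, 0.2, 0], grip=[-1, -1, -1, -1, -1, -1, -1, -1, -1, -1])

```text
time_s: 7.4
eef_pos: [0.4754, 0.1402, 0.1496]
eef_rot: [-179.9, -0.0, 104.8]
force: [-2.4, -0.5, -0.1]
opening: 0.273
grip_force: 59.6
```

Run:
```python
from h import *
s=telemetry.read_state(); print(s['time_s'],s['eef_pos'],s['eef_rot'],s['force'],s['torque'],s['grip_force'])
```

```text
7.4 [0.47538315 0.14017145 0.1496028 ] [-1.79910967e+02 -1.16101328e-02  1.04824139e+02] [-2.39828454 -0.52287971 -0.1298928 ] [-0.14995215  0.69098296 -0.0389116 ] 59.597477316856384
```

Call:
apply_moves(linear=[[0, 0, 0], [0, 0, 0], [0, 0, 0]], yaw=[0.07, 0.07, 0], grip=[-1, -1, -1])

```text
time_s: 7.78
eef_pos: [0.4754, 0.1401, 0.1496]
eef_rot: [-179.9, -0.0, 109.1]
force: [-6.2, -0.8, 1.7]
opening: 0.269
grip_force: 59.8
```

Run:
```python
from h import *
s=telemetry.read_state(); print(s['time_s'],s['eef_pos'],s['eef_rot'],s['force'],s['torque'],s['grip_force'])
p=optics.camera('wrist'); save(p,'w4.png')
```

```text
7.775 [0.47537346 0.14012553 0.14958123] [-1.79902298e+02 -1.82165518e-02  1.09133718e+02] [-6.16102469 -0.75763332  1.66739902] [-0.26660571  1.1196098  -0.06128578] 59.81630086898804
```

View pics/w4.png

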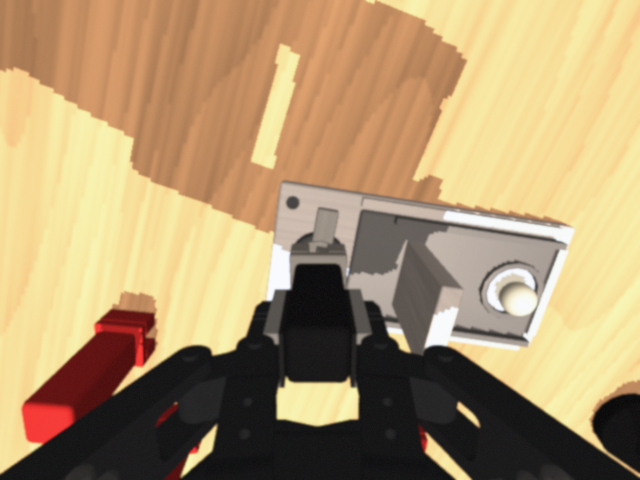

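The tab at (325,225) now stands across the dock, clear of the tray, so the clamp is at its stop. I ease the key back, lift it and carry it to its old spot.

Call:
apply_moves(linear=[[0, 0, 0], [0, 0, 0.25], [0, 0, 0.5], [0, 0, 0.45], [0.07, -0.55, 0], [0.07, -0.55, 0], [0.07, -0.55, 0], [0.07, -0.55, 0], [0.07, -0.35, 0], [0, 0, 0]], yaw=[-0.12, 0, 0, 0, -0.35, -0.35, -0.35, -0.35, -0.35, -0.35], grip=[-1, -1, -1, -1, -1, -1, -1, -1, -1, -1])

```text
time_s: 9.07
eef_pos: [0.4979, -0.0144, 0.2219]
eef_rot: [179.9, -0.1, 42.0]
force: [-0.5, 0.7, -1.5]
opening: 0.268
grip_force: 59.3
```

Call:
apply_moves(linear=[[0, 0, -0.6], [0, 0, -0.6], [0, 0, -0.25], [0, 0, -0.14], [0, 0, 0], [0, 0, 0]], yaw=[-0.35, 0, 0, 0, 0, 0], grip=[-1, -1, -1, -1, -1, -1])

```text
time_s: 9.82
eef_pos: [0.4974, -0.0129, 0.127]
eef_rot: [179.9, -0.1, 32.0]
force: [-0.0, 0.2, -1.5]
opening: 0.27
grip_force: 59.3
```

Run:
```python
from h import *
s=telemetry.read_state(); print(s['time_s'],s['eef_pos'],s['eef_rot'],s['force'],s['torque'],s['grip_force'])
p=optics.camera('wrist'); save(p,'w5.png')
X=cloud(p,np.ones((480,640),bool)); e=s['eef_pos']
T=X[(abs(X[:,0]-e[0])<.03)&(abs(X[:,1]-e[1])<.03)]
f=T[(T[:,2]>.012)&(T[:,2]<.03)]; print(len(f),np.percentile(f[:,2],[50,90]) if len(f) else '')
for d in spotter.trace(p,'clamp')[:2]:
    C=cloud(p,d['pixels']); C=C[C[:,2]>.031]; 
    if len(C)>5: print(d['score'],C.mean(0),cv2.minAreaRect((C[:,:2]*1000).astype(np.float32)))
```

```text
9.825 [ 0.49739698 -0.01291604  0.12702517] [ 1.79925228e+02 -7.26289779e-02  3.19834769e+01] [-0.01034662  0.19143832 -1.54209125] [ 0.01291341  0.03400834 -0.00120531] 59.32655453681946
1112 [0.02304718 0.02667239]
0.85 [0.47770097 0.13123216 0.03456795] ((476.6427917480469, 132.9943084716797), (6.778433799743652, 16.229936599731445), 7.739955902099609)
```

View pics/w5.png

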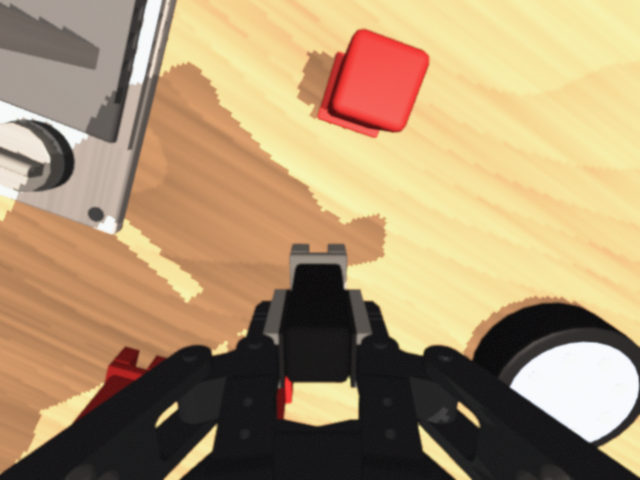

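The key stands upright in the grip about 3 mm above the bench, and the bar is at yaw 98° (clamp about 1.54 rad). I set it down and release.

Call:
apply_moves(linear=[[0, 0, -0.03], [0, 0, -0.025], [0, 0, 0], [0, 0, 0], [0, 0, 0], [0, 0, 0], [0, 0, 0], [0, 0, 0]], yaw=[0, 0, 0, 0, 0, 0, 0, 0], grip=[-1, -1, -1, 0.2, 0.8, 1, 1, 1])

```text
time_s: 10.92
eef_pos: [0.4969, -0.0128, 0.123]
eef_rot: [-180.0, 0.0, 32.0]
force: [0.1, -0.9, -0.5]
opening: 1.001
grip_force: 0.0
```

Call:
apply_moves(linear=[[0, 0, 0.5], [0, 0, 0.8], [0, 0, 0.7], [0.078, 0.384, 0], [0.078, 0.384, 0], [0.078, 0.384, 0], [0.078, 0.384, 0], [0.078, 0.384, 0], [0.078, 0.384, 0], [0.078, 0.384, 0]], yaw=[0, 0, 0, 0.324, 0.324, 0.324, 0.324, 0.324, 0.324, 0.324], grip=[1, 1, 1, 1, 1, 1, 1, 1, 1, 1])

```text
time_s: 12.18
eef_pos: [0.5297, 0.1492, 0.2429]
eef_rot: [-180.0, -0.0, 100.3]
force: [-0.5, -0.8, 0.5]
opening: 1.001
grip_force: 0.0
```

Run:
```python
from h import *
s=telemetry.read_state(); e=s['eef_pos'];print(s['time_s'],e,s['eef_rot'])
p=optics.camera('wrist'); save(p,'w6.png')
X=cloud(p,np.ones((480,640),bool))
def box(X,z,h,x0,r):
    T=X[(abs(X[:,0]-x0[0])<r)&(abs(X[:,1]-x0[1])<r)&(abs(X[:,2]-z)<h)]
    if len(T)>5: print(z,len(T),T.mean(0).round(4),cv2.minAreaRect((T[:,:2]*1000).astype(np.float32)))
box(X,.08,.003,(.5296,.1485),.03); box(X,.034,.004,(.4755,.139),.02); box(X,.033,.005,(.5937,.158),.025)
q=optics.camera('top'); X=cloud(q,np.ones((480,640),bool)); box(X,.083,.004,(.4975,-.0147),.03);box(X,.034,.004,(.4755,.139),.02)
```

```text
12.175 [0.52971572 0.14924187 0.24293248] [-1.79983378e+02 -3.95292906e-04  1.00337454e+02]
0.08 890 [0.5295 0.15   0.0796] ((529.8978881835938, 148.99595642089844), (9.642801284790039, 44.03376770019531), 10.023330688476562)
0.034 260 [0.476  0.14   0.0348] ((475.7443542480469, 139.2853240966797), (5.859651565551758, 26.626684188842773), 8.586974143981934)
0.033 417 [0.5924 0.1603 0.0326] ((593.0737915039062, 159.63693237304688), (18.88579559326172, 18.05336570739746), 20.4260196685791)
0.083 121 [ 0.4968 -0.0123  0.0828] ((496.9789733886719, -12.140483856201172), (23.676959991455078, 23.675872802734375), 32.289947509765625)
0.034 18 [0.4794 0.1328 0.0334] ((478.8173828125, 132.6474609375), (27.82333755493164, 10.13792896270752), 17.799894332885742)
```

View pics/w6.png

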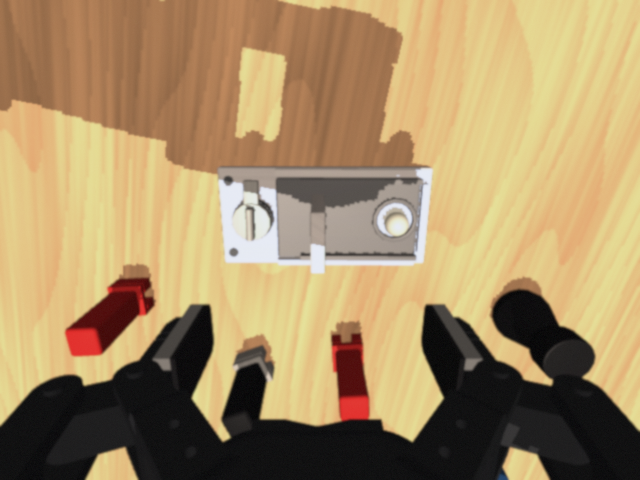

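The clamp tab at (250,192) points across the dock, off the tray. The key stands upright at (245,395), the ball is in its pocket at (397,222), and the fin at (317,240) is centred between the fingers. Descending and gripping.

Call:
apply_moves(linear=[[0, 0, -0.6], [0, 0, -0.6], [0, 0, -0.5], [0, 0, -0.3], [0, 0, 0], [0, 0, 0], [0, 0, 0], [0, 0, 0], [0, 0, 0], [0, 0, 0]], yaw=[0, 0, 0, -0.01, 0, 0, 0, 0, 0, 0], grip=[1, 1, 1, 1, 0.3, -0.2, -0.5, -0.7, -1, -1])

```text
time_s: 13.52
eef_pos: [0.53, 0.1485, 0.1237]
eef_rot: [179.9, 0.0, 99.7]
force: [-1.5, -0.1, 6.6]
opening: 0.104
grip_force: 59.6
```

Call:
apply_moves(linear=[[0, 0, 0], [0, 0, 0], [0, 0, 0.03], [0, 0, 0.08], [0, 0, 0.12], [0, 0, 0.15], [0, 0, 0.15], [0, 0, 0.12], [0, 0, 0.08], [0, 0, 0]], yaw=[0, 0, 0, 0, 0, 0, 0, 0, 0, 0], grip=[-1, -1, -1, -1, -1, -1, -1, -1, -1, -1])

```text
time_s: 14.78
eef_pos: [0.5298, 0.1485, 0.1671]
eef_rot: [180.0, 0.0, 99.7]
force: [-0.4, 0.1, -1.5]
opening: 0.101
grip_force: 58.5
```

Run:
```python
from h import *
s=telemetry.read_state(); e=s['eef_pos'];print(s['time_s'],e,s['eef_rot'],s['opening'],s['grip_force'])
p=optics.camera('wrist'); save(p,'w7.png')
for n in ['wrist','scene']:
    p=optics.camera(n)
    for th in ['tray','ball_center','dock']:
        for d in spotter.trace(p,th)[:2]:
            C=cloud(p,d['pixels'])
            if len(C): print(n,th,d['score'],d['xy'],np.median(C,0).round(4),np.percentile(C[:,2],[5,95]).round(3))
```

```text
14.775 [0.52977005 0.14845697 0.1671301 ] [1.79966524e+02 3.98036252e-03 9.97136793e+01] 0.10064566858714177 58.471752405166626
wrist tray 0.59 [364.5, 266.8] [0.5529 0.162  0.0592] [0.058 0.123]
wrist ball_center 0.84 [445.7, 285.9] [0.5904 0.1614 0.0751] [0.067 0.078]
wrist dock 0.81 [249.2, 203.2] [0.4856 0.1736 0.0101] [0.008 0.027]
scene tray 0.76 [368.3, 209.6] [0.5537 0.1432 0.0609] [0.056 0.104]
scene ball_center 0.49 [386.7, 219.9] [0.5975 0.1559 0.0745] [0.068 0.079]
scene dock 0.91 [368.4, 233.9] [0.5612 0.1322 0.0108] [0.005 0.018]
```

View pics/w7.png

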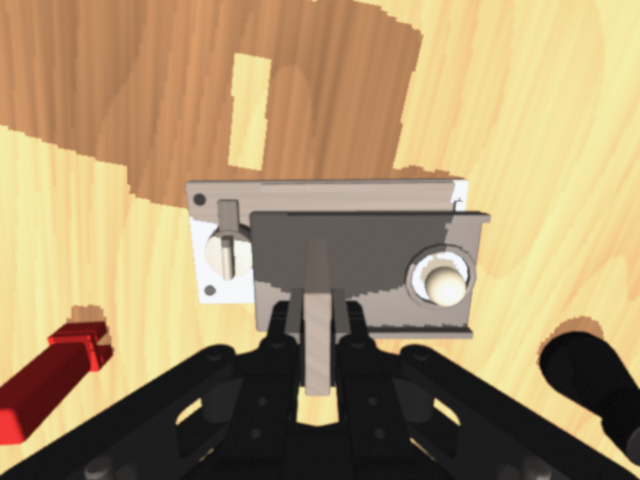

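The tray is held level about 54 mm above the bench with the ball in its ring at (445,285). I raise it further and carry it gently to the lamp.

Call:
apply_moves(linear=[[0, 0, 0.04], [0, 0, 0.1], [0, 0, 0.15], [0, 0, 0.2], [0, 0, 0.2], [0, 0, 0.17], [0, 0, 0.12], [0, 0, 0.07], [0, 0, 0], [0, 0, 0]], yaw=[0, 0, 0, 0, 0, 0, 0, 0, 0, 0], grip=[-1, -1, -1, -1, -1, -1, -1, -1, -1, -1])

```text
time_s: 16.48
eef_pos: [0.5296, 0.1485, 0.2295]
eef_rot: [-180.0, -0.0, 99.7]
force: [0.3, 0.2, -1.6]
opening: 0.104
grip_force: 58.5
```

Call:
apply_moves(linear=[[-0.007, -0.03, 0], [-0.015, -0.06, 0], [-0.022, -0.09, 0], [-0.029, -0.12, 0], [-0.037, -0.15, 0], [-0.044, -0.18, 0], [-0.051, -0.21, 0], [-0.058, -0.24, 0], [-0.066, -0.27, 0], [-0.073, -0.3, 0]], yaw=[0, 0, 0, 0, 0, 0, 0, 0, 0, 0], grip=[-1, -1, -1, -1, -1, -1, -1, -1, -1, -1])

```text
time_s: 17.73
eef_pos: [0.5052, 0.0482, 0.2298]
eef_rot: [-180.0, 0.0, 99.7]
force: [0.3, -0.5, -1.1]
opening: 0.105
grip_force: 58.5
```

Call:
apply_moves(linear=[[-0.073, -0.3, 0], [-0.073, -0.3, 0], [-0.073, -0.3, 0], [-0.073, -0.3, 0], [-0.073, -0.3, 0], [-0.073, -0.3, 0], [-0.073, -0.3, 0], [-0.073, -0.3, 0], [-0.068, -0.28, 0], [-0.061, -0.25, 0]], yaw=[0, 0, 0, 0, 0, 0, 0, 0, 0, 0], grip=[-1, -1, -1, -1, -1, -1, -1, -1, -1, -1])

```text
time_s: 18.98
eef_pos: [0.4624, -0.1275, 0.2299]
eef_rot: [180.0, 0.0, 99.7]
force: [0.3, 1.3, -1.9]
opening: 0.106
grip_force: 58.5
```

Call:
apply_moves(linear=[[-0.054, -0.22, 0], [-0.046, -0.19, 0], [-0.039, -0.16, 0], [-0.029, -0.12, 0], [-0.022, -0.09, 0], [-0.015, -0.06, 0], [-0.01, -0.04, 0], [-0.002, -0.01, 0], [0, 0, 0], [0, 0, 0]], yaw=[0, 0, 0, 0, 0, 0, 0, 0, 0, 0], grip=[-1, -1, -1, -1, -1, -1, -1, -1, -1, -1])

```text
time_s: 20.23
eef_pos: [0.4498, -0.1796, 0.2298]
eef_rot: [180.0, -0.0, 99.7]
force: [-0.2, -0.7, -1.7]
opening: 0.108
grip_force: 58.5
```

Run:
```python
from h import *
s=telemetry.read_state(); e=s['eef_pos'];print(s['time_s'],e,s['eef_rot'],s['opening'],s['grip_force'])
y=np.radians(s['eef_rot'][2]-90); print('pocket',e[:2]+.065*np.array([np.cos(y),np.sin(y)]))
p=optics.camera('wrist'); save(p,'w8.png')
for n in ['wrist','top','scene']:
    p=optics.camera(n)
    for th in ['tray','ball_center','key','lamp']:
        for d in spotter.trace(p,th)[:2]:
            C=cloud(p,d['pixels'])
            if len(C): print(n,th,d['score'],d['xy'],np.median(C,0).round(4),np.percentile(C[:,2],[5,95]).round(3))
```

```text
20.225 [ 0.44980518 -0.17959589  0.22983897] [ 1.79996479e+02 -1.38674519e-03  9.97259042e+01] 0.10797261098000085 58.45731496810913
pocket [ 0.51387095 -0.16861511]
wrist tray 0.56 [365.4, 267.1] [ 0.4728 -0.1662  0.1222] [0.121 0.186]
wrist ball_center 0.92 [446.7, 287.5] [ 0.5103 -0.1664  0.1382] [0.131 0.141]
wrist key 0.94 [315.6, 12.9] [ 0.4251 -0.035   0.0202] [0.004 0.052]
wrist key 0.91 [426.2, 13.0] [ 0.491  -0.0255  0.0206] [0.001 0.061]
wrist lamp 0.81 [396.2, 192.1] [ 0.504  -0.1424  0.0295] [0.011 0.031]
top tray 0.76 [403.2, 264.6] [ 0.5173 -0.15    0.1219] [0.118 0.128]
top ball_center 0.36 [415.3, 267.3] [ 0.5182 -0.1655  0.1376] [0.132 0.142]
top key 0.74 [306.0, 330.5] [0.3795 0.0413 0.0807] [0.016 0.086]
top key 0.68 [339.1, 312.3] [ 0.4259 -0.0223  0.0801] [0.001 0.086]
top lamp 0.91 [398.9, 257.9] [ 0.537  -0.1444  0.0289] [0.024 0.036]
scene tray 0.87 [229.5, 218.4] [ 0.4748 -0.1816  0.1241] [0.119 0.163]
scene ball_center 0.55 [242.6, 226.9] [ 0.5192 -0.1722  0.1372] [0.13  0.142]
scene key 0.92 [304.1, 230.1] [ 0.5034 -0.0202  0.0438] [0.003 0.084]
scene key 0.8 [335.4, 243.1] [0.5917 0.0115 0.0466] [0.004 0.085]
scene lamp 0.76 [245.9, 266.8] [ 0.5268 -0.176   0.0295] [0.008 0.033]
```

View pics/w8.png

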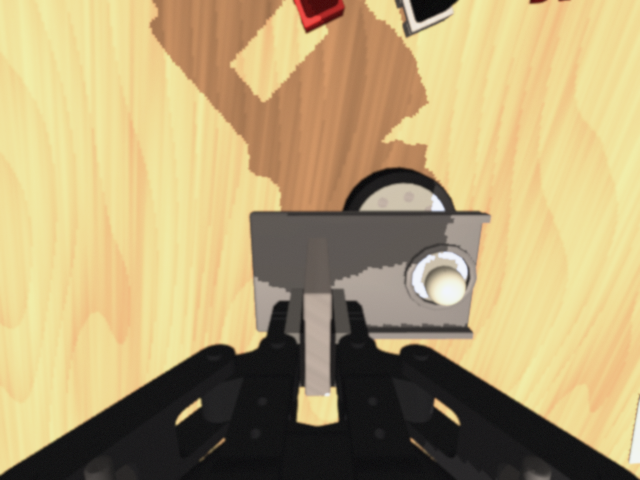

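The tray is level with the ball in its ring at (446,285) over the lamp. The pocket is within a few mm of the lamp axis, and the underside is about 86 mm above its face. The key stands at (425,12). Handing in.

```bash
python3 -c "
from bench import env; print(env.hand_in())"
```

```text
the job is handed in; nothing more can be done
None
```

The job is handed in, with no verdict returned: clamp turned to its stop (about 1.55 rad), key upright on the bench and let go, and the tray held level and still with the ball in its pocket, centred over the lamp about 86 mm above its face.

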